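# Find the revolving cheese stand whose bearing drags

## Task

One of the three revolving sample stands has a dragging bearing. Turn each one's plate gently by hand about a quarter turn where it stands, leaving it turned, and feel for the drag; then lift the one that drags into the round recess of the service block so that it sits fully home and let go. Leave the two good stands where they are, do not lean hard on any stand or drop it, and do not disturb the other things on the counter.

Things in the scene. Friction and masses are not known exactly. Their poses are not given: they have to be found in the camera images.
- stand_a: one of three identical-looking revolving stands, 0.8 kg: round steel base 84 mm across, 22 mm high; over it a wooden plate 110 mm across (23 to 31 mm above the counter) turning endlessly on a bearing about the upright axis; on its axis a round wooden knob 28 mm across, 31 to 71 mm above the counter. Origin: centre of the base's underside, z up. Which stand is where, and which one drags, changes
- stand_a_knob (a point): centre of the top of stand_a's knob, on the axis, 71 mm above the underside of the base
- stand_a_mark (a point): small round steel inlay, 10 mm across, flush in the top of stand_a's plate, 44 mm from the axis; shows how far the plate has been turned
- stand_b: revolving stand, same sizes and origin as stand_a. Of the three stands two have free bearings (about 0.01 N m to turn, either way) and one drags (about 0.12 N m); nothing to see tells which, and none coasts when let go
- stand_b_knob (a point): centre of the top of stand_b's knob, on the axis, 71 mm above the underside of the base
- stand_b_mark (a point): small round steel inlay, 10 mm across, flush in the top of stand_b's plate, 44 mm from the axis; shows how far the plate has been turned
- stand_c: revolving stand, same sizes and origin as stand_a. The stands are loose: friction alone holds a base on the counter (it slips at about 0.15 to 0.2 N m of twist or 5 N of side push)
- stand_c_knob (a point): centre of the top of stand_c's knob, on the axis, 71 mm above the underside of the base
- stand_c_mark (a point): small round steel inlay, 10 mm across, flush in the top of stand_c's plate, 44 mm from the axis; shows how far the plate has been turned
- seat: service block: fixed plywood slab 140 x 140 x 20 mm with one round recess in the middle of its top, 89 mm diameter, 10 mm deep with a 2 mm chamfer, dark rubber floor, into which an 84 mm stand base drops. Origin: centre of the slab's underside, z up; the recess is centred on it and its floor is 10 mm above it
- seat_hole0 (a point): centre of the mouth of the recess, level with the block's top, 20 mm above the counter
- goat_1: bystander: small round pale cheese, 50 mm diameter, 28 mm high, among the stands; origin under its centre
- goat_2: bystander: small round pale cheese, 40 mm diameter, 26 mm high, among the stands; origin under its centre
- jar: bystander: jar, 64 mm diameter, 85 mm high; origin under its centre
- spreader: bystander: cheese spreader 200 mm long, lying flat
- wedge: bystander: wedge of cheese 90 x 58 x 50 mm; origin under its centre
Mind the look-alikes: they are no part of the job. What is shaped like the stand_c but orange or yellow is not meant.

How it is judged:
On the way:
1. the plate of each of the three stands has been turned (its inlay at least 24 mm, about 32 degrees, from where it was) while all three still stand on the counter within 30 mm of where they were (distance of each of stand_a_mark, stand_b_mark, stand_c_mark from where it was at the start of the episode above 0.024 m and distance of each of stand_a, stand_b, stand_c from where it was at the start of the episode below 0.03 m), for 0.1 s.
At the end, for the whole second after the job is handed in: the dragging stand sits upright in the recess of the service block, its base on the recess floor (within 2.5 mm) and centred within 6 mm, released and at rest; the two good stands stand upright within 30 mm of where they were ((((horizontal distance between stand_a and seat below 0.006 m and z of stand_a in the frame of seat between 0.006 and 0.0125 m) and contact force between stand_a_race and anything else above 0.3 N) or ((horizontal distance between stand_b and seat below 0.006 m and z of stand_b in the frame of seat between 0.006 and 0.0125 m) and contact force between stand_b_race and anything else above 0.3 N) or ((horizontal distance between stand_c and seat below 0.006 m and z of stand_c in the frame of seat between 0.006 and 0.0125 m) and contact force between stand_c_race and anything else above 0.3 N)) and (contact force between stand_a_race and anything else above 0.3 N or distance of stand_a from where it was at the start of the episode below 0.03 m) and (contact force between stand_b_race and anything else above 0.3 N or distance of stand_b from where it was at the start of the episode below 0.03 m) and (contact force between stand_c_race and anything else above 0.3 N or distance of stand_c from where it was at the start of the episode below 0.03 m) and angle between each of stand_a, stand_b, stand_c's own z axis and vertical below 0.06 rad and linear speed of each of stand_a, stand_b, stand_c below 0.02 m/s); the robot touches nothing.
It fails at once if a stand whose bearing is free is shifted by more than 30 mm ((distance of stand_a from where it was at the start of the episode above 0.03 m and not (contact force between stand_a_race and anything else above 0.3 N)) or (distance of stand_b from where it was at the start of the episode above 0.03 m and not (contact force between stand_b_race and anything else above 0.3 N)) or (distance of stand_c from where it was at the start of the episode above 0.03 m and not (contact force between stand_c_race and anything else above 0.3 N))).
It fails at once if a stand is tipped by more than 0.35 rad (angle between any of stand_a, stand_b, stand_c's own z axis and vertical above 0.35 rad).
It fails at once if a stand is pressed or dropped on the counter or the service block with more than 45 N (contact force between any of stand_a, stand_b, stand_c and table_c0 above 45 N or contact force between any of stand_a, stand_b, stand_c and seat above 45 N).
It fails at once if a bystander is moved by more than 30 mm (distance of any of goat_1, goat_2, jar, spreader, wedge from where it was at the start of the episode above 0.03 m).
It also fails if it takes over 64 s, if anything falls off the work surface, if the arm or the gripper's body presses on something with over 40 N, if the wrist force passes 120 N, or if a joint passes its speed limit or range.

## Robot

A 6-joint arm with a two-finger parallel gripper is mounted at the origin on the work surface. World frame = base frame: x ahead of the robot, y to its left, z up, the work surface at z = 0. Lengths are in m, angles in rad, forces in N, time in s.
With the tool pointing down it reaches from about 0.25 to 0.775 m from the base axis. Payload 4 kg.
Tool frame: the origin (TCP) lies midway between the tips of the shut fingers; the grasp point (between the pads) lies 19 mm behind it; z points along the fingers, y is the direction in which the jaws open and shut (so a half turn about z gives the same grasp; the last joint's range is limited). The gripper opens to 94 mm and grips with 3 to 60 N. Pads are 16 mm wide; open, the fingers measure 119 mm over their backs; the gripper's body (75 mm by 177 mm) begins 78 mm behind the grasp point.
Start: joints at [-1.244, 0.087, 1.371, -0, 1.684, -0.103], TCP at [0.229, -0.5, 0.206] pointing down, gripper open.
Joint ranges: [-3.1, 3.1], [-0.76, 2.03], [0.27, 2.55], [-1.08, 4.22], [0.17, 2.65], [-2.57, 2.57]. Speed limits (rad/s): [2.79, 2.79, 3.14, 3.14, 3.14, 3.14].

## Interface

Orientations are given as a unit quaternion [w, x, y, z].
In Python, from cell import get_state, read_camera, get_calibration, close_job, cut_out, mark_of gives the robot as it stands.
- The arm moves only by the shell command python3 -m inch 'ROWS' [OPENING] [FORCE]. ROWS is JSON, a list of rows, each an object with "slide": the shift along the tool's x, y, z in m, a list of three; "rot": the turn, a rotation vector about the tool's x, y, z in degrees, a list of three. In form: [{"slide": [dx, dy, dz], "rot": [wx, wy, wz]}, ...]. A call has 1 to 5 rows; each row shifts and turns the commanded pose from where the row before left it, along the tool's axes as they then stand; what a row does not reach is not made up. A row lasts 1/10 s, in which the tool goes at most 50 mm and 8.59 degrees, less where a joint would pass 70% of its speed; a pose out of reach is approached as far as the arm can. A call is refused whole if a number of a shift passes 0.05 or a number of a turn 8.59, either way. A call with a gripper value outside its range is refused whole. OPENING is the closure in counts, from 0 (fully open) to 255 (shut), set as the call begins (- or left out, the last holds). The fingers move at their own pace and stop on an object; FORCE is the grip in N (left out, the last holds). Time passes only in rows, so rows that do not move let the fingers close. It gives the time, the measured TCP pose, the force and the opening at its end, in the units of the state.
- get_state(): the state, without advancing time (a new reading comes with each control period).
- read_camera(name): name is "side" or "top"; returns (picture, depth): 480x640x3 uint8, red, green, blue; 480x640 float32, m along the optical axis (not along the pixel's ray), 0 where there is no reading.
- get_calibration(name): a dict with "intrinsics" (3x3 intrinsics, pixels), "view" (4x4, takes a point from world to camera coordinates). Camera axes: x right, y down, z forward; pixel columns grow to the right and rows downward; lengths in m; the calibration is good to about 2 mm. A picture is of the moment at which its call begins. get_calibration takes no time and is no camera call.
- close_job(): hands the job in, once; it reports no verdict.
Trained networks look in the newest picture that a camera, given by its name, has taken for a name from the list of things; names that differ only in an ending like _2 or _b are one class to them, and where a whole thing is asked for, a point or a joint stands for the part that bears it (a point fixed in the world has none). Each returns a list of dicts, best first, with "conf" (0 to 1); they miss things now and then, are a little off and sometimes report something else, mostly with a low value. They report only what shows in the picture. A call takes as long as a camera call. They do not tell look-alikes from the thing itself.
- cut_out(target, camera): "mask" (480x640 bool, what is visible of it).
- mark_of(target, camera): "point" ([x, y, z] in m, in the coordinates of the camera as it stood for that picture, good to about 4 mm: a listed point, or the origin of a listed thing).
The state is a dict: "time_s": time; "joint_positions": joint angles; "joint_vel": joint speeds; "effort": joint torques, N m; "position": TCP position; "tcp_rot": TCP orientation; "contact_force": force on the tool from outside, world axes, zero at the start; "torque": the same for the moment, N m; "opening": finger opening in m.
Only numpy, scipy, OpenCV 4.12 (cv2) and the standard library are available. Lean on these libraries where they do the work, as an engineer would, in place of code of your own. Each camera call takes 0.05 s, during which the arm holds its last target. There are 200 camera calls.

## Working session

There is one attempt and no reset: what is moved stays moved. The work goes in short steps, Python scripts to look and compute and a shell command to move; the robot and the scene stay as the last step left them, time stands still between calls to the robot, and variables do not carry over. Pictures are saved under pics/ and viewed, on a budget of 10 in all, crops included, one or two more only if the job needs it, and the job is handed in when it is done.

```bash
ls; mkdir -p pics
cat > h.py <<'E'
import numpy as np, cv2
from cell import *
def w(cam,p):
    V=np.array(get_calibration(cam)["view"]); return (np.linalg.inv(V)@np.append(p,1))[:3]
def px(cam,P):
    c=get_calibration(cam); q=np.array(c["view"])@np.append(P,1); u=np.array(c["intrinsics"])@q[:3]; return u[:2]/u[2]
def cloud(cam,d):
    c=get_calibration(cam);K=np.array(c["intrinsics"]);v,u=np.mgrid[:480,:640]
    P=np.stack([(u-K[0,2])/K[0,0]*d,(v-K[1,2])/K[1,1]*d,d,np.ones_like(d)],-1)
    return (P@np.linalg.inv(np.array(c["view"])).T)[...,:3]
E
python3 - <<'E'
from h import *
print(get_state())
for cam in("top","side"):
    im,d=read_camera(cam); cv2.imwrite(f"pics/{cam}0.png",im[...,::-1])
    for t in("stand_a","stand_a_knob","stand_a_mark","seat","seat_hole0","goat_1","jar","spreader","wedge"):
        for m in mark_of(t,cam):
            P=w(cam,m["point"]); print(cam,t,round(m["conf"],2),P.round(3),px(cam,P).round())
E
```

```text
pics
{'time_s': 0.0, 'joint_positions': array([-1.24410132e+00,  8.79370523e-02,  1.37221335e+00, -9.24195259e-06,
        1.68358257e+00, -1.03135689e-01]), 'joint_vel': array([-1.08858343e-03,  1.45892537e-05,  1.67631056e-03, -1.76171957e-03,
        1.43069731e-03, -2.06042539e-03]), 'effort': array([-1.13160897e-04, -3.40182996e+01, -3.02428293e+01,  7.17017334e-02,
        3.28853773e-02, -1.79704280e-04]), 'position': array([ 0.22899768, -0.4994749 ,  0.20433473]), 'tcp_rot': array([-1.06296686e-03,  9.76994001e-01,  2.13264099e-01, -1.23936434e-04]), 'contact_force': array([0.59537809, 0.40245398, 0.27544084]), 'torque': array([0.00189961, 0.00956474, 0.0301004 ]), 'opening': 0.09416415507396717}
top stand_a 0.95 [ 0.308 -0.171 -0.001] [398. 321.]
top stand_a 0.89 [ 0.655 -0.031 -0.005] [340. 180.]
top stand_a 0.89 [ 0.378  0.222 -0.002] [236. 290.]
top stand_a 0.88 [ 0.666 -0.212  0.001] [414. 175.]
top stand_a 0.69 [ 0.552  0.216 -0.001] [240. 220.]
top stand_a 0.66 [ 0.461 -0.025  0.   ] [338. 257.]
top stand_a 0.52 [ 0.484 -0.304 -0.001] [452. 249.]
top stand_a_knob 0.57 
[... 722 characters left out ...]
0.214 0.   ] [261. 307.]
side stand_a 0.71 [ 0.373  0.221 -0.   ] [330. 345.]
side stand_a_knob 0.83 [0.554 0.211 0.066] [260. 289.]
side stand_a_mark 0.94 [0.595 0.229 0.028] [242. 298.]
side stand_a_mark 0.47 [0.645 0.464 0.006] [154. 375.]
side seat 0.6 [ 0.484 -0.306 -0.002] [384. 188.]
side seat 0.39 [ 0.622 -0.011  0.029] [288. 227.]
side seat_hole0 0.74 [ 0.487 -0.303  0.017] [383. 184.]
side goat_1 0.88 [ 0.526  0.085 -0.005] [301. 275.]
side goat_1 0.52 [ 0.57  -0.1    0.001] [323. 220.]
side jar 0.83 [0.644 0.463 0.003] [155. 376.]
side spreader 0.63 [0.343 0.416 0.004] [294. 429.]
side spreader 0.55 [0.555 0.212 0.065] [259. 290.]
side wedge 0.62 [ 0.318 -0.456 -0.004] [456. 179.]
```

View pics/top0.png

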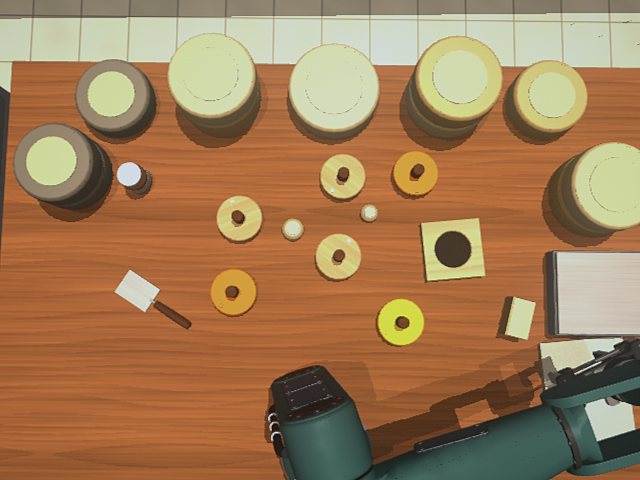

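View pics/side0.png

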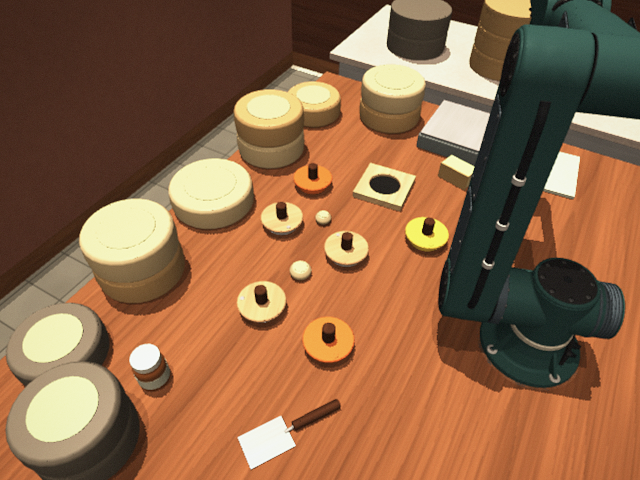

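Six stand-shaped things: the plain wooden ones are at top-view px (240,218), (338,257) and (343,177). The orange ones (415,173), (233,292) and the yellow one (402,322) are look-alikes. The seat is at (453,250).

```bash
python3 -m inch '[{"slide":[0,0,0],"rot":[0,0,8.2]},{"slide":[0,0,0],"rot":[0,0,8.2]},{"slide":[0,0,0],"rot":[0,0,8.2]}]' 130 10
cat >> h.py <<'E'
S={'L':(.554,.214),'M':(.462,-.022),'F':(.657,-.033)}
def knobs(cam,d,h0=.066,h1=.078,r=.03):
    P=cloud(cam,d); o={}
    for k,c in S.items():
        m=(d>0)&(P[...,2]>h0)&(P[...,2]<h1)&(np.hypot(P[...,0]-c[0],P[...,1]-c[1])<r)
        q=P[m]; o[k]=(len(q),((q.min(0)+q.max(0))/2).round(4),np.median(q,0).round(4)) if len(q) else None
    return o
def marks(cam):
    for m in mark_of("stand_a_mark",cam)+mark_of("stand_a_knob",cam): print(cam,'mark',round(m["conf"],2),w(cam,m["point"]).round(3))
def st():
    s=get_state(); return {k:np.round(s[k],3) for k in("time_s","position","tcp_rot","joint_positions","contact_force","torque","opening")}
E
python3 - <<'E'
from h import *
ims=[]
for cam in("top","side"):
    im,d=read_camera(cam); print(cam,knobs(cam,d)); marks(cam)
    P=cloud(cam,d)
    for z in [.03]:
        for k,c in S.items():
            m=(abs(P[...,2]-.031)<.006)&(np.hypot(P[...,0]-c[0],P[...,1]-c[1])<.07); q=P[m]; print(k,m.sum(),((q.min(0)+q.max(0))/2).round(4),(q.max(0)-q.min(0)).round(3))
            u,v=px(cam,(*c,.03)).astype(int); ims.append(cv2.resize(im[v-32:v+32,u-32:u+32],(260,260),interpolation=2))
    q=P[(abs(P[...,2]-.02)<.005)&(np.hypot(P[...,0]-.485,P[...,1]+.304)<.11)]; print('seat',((q.min(0)+q.max(0))/2).round(4))
    q=P[(abs(P[...,2]-.01)<.004)&(np.hypot(P[...,0]-.485,P[...,1]+.304)<.05)]; print('recess',((q.min(0)+q.max(0))/2).round(4),(q.max(0)-q.min(0)).round(3))
cv2.imwrite("pics/crops.png",np.vstack([np.hstack(ims[:3]),np.hstack(ims[3:])])[...,::-1])
print(st())
E
```

```text
time_s: 1.3
position: [0.2292, -0.5, 0.2055]
tcp_rot: [0.0, 1.0, -0.003, 0.0]
contact_force: [-0.5, 0.1, 0.4]
opening: 0.0738
top {'L': (109, array([0.5511, 0.2145, 0.0721]), array([0.5522, 0.215 , 0.0723])), 'M': (106, array([ 0.4628, -0.024 ,  0.0715]), array([ 0.4616, -0.0229,  0.0721])), 'F': (107, array([ 0.6563, -0.0323,  0.0722]), array([ 0.6565, -0.0332,  0.0726]))}
top mark 0.95 [0.594 0.232 0.034]
top mark 0.85 [0.55  0.213 0.072]
L 1408 [0.5525 0.215  0.0311] [0.11  0.109 0.012]
M 1432 [ 0.4631 -0.0236  0.031 ] [0.107 0.108 0.012]
F 1375 [ 0.6562 -0.0332  0.031 ] [0.109 0.107 0.012]
seat [ 0.483  -0.3004  0.02  ]
recess [ 0.4823 -0.3054  0.01  ] [0.091 0.095 0.008]
side {'L': (110, array([0.5508, 0.2141, 0.0705]), array([0.5499, 0.2158, 0.0705])), 'M': (86, array([ 0.4609, -0.0237,  0.0703]), array([ 0.4601, -0.0223,  0.0703])), 'F': (73, array([ 0.6551, -0.0325,  0.0698]), array([ 0.6548, -0.032 ,  0.0704]))}
side mark 0.93 [0.591 0.235 0.03 ]
side mark 0.74 [ 0.53   0.085 -0.001]
side mark 0.94 [0.553 0.212 0.066]
L 1375 [0.5508 0.2144 0.0308] [0.109 0.111 0.012]
M 1012 [ 0.4611 -0.0249  0.031 ] [0.11  0.112 0.012]
F 861 [ 0.6544 -0.0332  0.031 ] [0.108 0.11  0.012]
seat [ 0.4812 -0.3004  0.02  ]
recess [ 0.4844 -0.308   0.01  ] [0.085 0.086 0.008]
{'time_s': np.float64(1.6), 'position': array([ 0.229, -0.5  ,  0.205]), 'tcp_rot': array([0.   , 1.   , 0.001, 0.   ]), 'joint_positions': array([-1.244,  0.087,  1.371,  0.   ,  1.684,  0.324]), 'contact_force': array([-0.375,  0.706, -0.136]), 'torque': array([0.054, 0.015, 0.014]), 'opening': np.float64(0.049)}
```

View pics/crops.png

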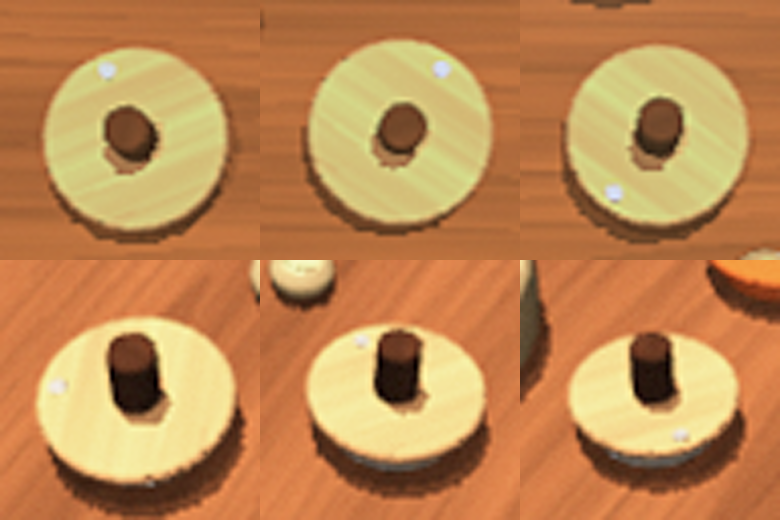

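```bash
python3 -m inch '[{"slide":[0.0212,-0.0433,0],"rot":[0,0,0]},{"slide":[0.0212,-0.0433,0],"rot":[0,0,0]},{"slide":[0.0212,-0.0433,0],"rot":[0,0,0]},{"slide":[0.0212,-0.0433,0],"rot":[0,0,0]},{"slide":[0.0212,-0.0433,0],"rot":[0,0,0]}]'
python3 -m inch '[{"slide":[0.0212,-0.0433,0],"rot":[0,0,0]},{"slide":[0.0212,-0.0433,0],"rot":[0,0,0]},{"slide":[0.0212,-0.0433,0],"rot":[0,0,0]},{"slide":[0.0212,-0.0433,0],"rot":[0,0,0]},{"slide":[0.0212,-0.0433,0],"rot":[0,0,0]}]'
python3 -m inch '[{"slide":[0.0212,-0.0433,0],"rot":[0,0,0]},{"slide":[0,0,0.03],"rot":[0,0,0]},{"slide":[0,0,0.03],"rot":[0,0,0]},{"slide":[0,0,0.015],"rot":[0,0,0]},{"slide":[0,0,0],"rot":[0,0,0]}]'; python3 -c "
from h import *
print(st())"
```

```text
time_s: 2.1
position: [0.3355, -0.2818, 0.2056]
tcp_rot: [0.0, 1.0, 0.001, 0.0]
contact_force: [0.9, -0.2, 0.1]
opening: 0.0463
time_s: 2.6
position: [0.4415, -0.065, 0.2059]
tcp_rot: [0.0, 1.0, 0.001, 0.001]
contact_force: [0.4, -0.4, 1.2]
opening: 0.046
time_s: 3.1
position: [0.4602, -0.023, 0.1276]
tcp_rot: [-0.0, 1.0, 0.001, -0.003]
contact_force: [-0.2, 0.0, -0.5]
opening: 0.0461
{'time_s': np.float64(3.1), 'position': array([ 0.46 , -0.023,  0.128]), 'tcp_rot': array([-0.   ,  1.   ,  0.001, -0.003]), 'joint_positions': array([-0.173, -0.079,  1.693, -0.   ,  1.534,  1.396]), 'contact_force': array([-0.197,  0.001, -0.546]), 'torque': array([ 0.051,  0.02 , -0.027]), 'opening': np.float64(0.046)}
```

```bash
python3 -m inch '[{"slide":[0.002,0,0.03],"rot":[0,0,0]},{"slide":[0,0,0.03],"rot":[0,0,0]},{"slide":[0,0,0.02],"rot":[0,0,0]},{"slide":[0,0,0.005],"rot":[0,0,0]}]'
python3 -m inch '[{"slide":[0,0,0],"rot":[0,0,0]},{"slide":[0,0,0],"rot":[0,0,0]},{"slide":[0,0,0],"rot":[0,0,0]},{"slide":[0,0,0],"rot":[0,0,0]},{"slide":[0,0,0],"rot":[0,0,0]}]' 210 15; python3 -c "
from h import *
print(st())"
```

```text
time_s: 3.5
position: [0.4631, -0.0236, 0.0442]
tcp_rot: [-0.0, 1.0, 0.0, -0.001]
contact_force: [-0.9, 0.2, -0.4]
opening: 0.0463
time_s: 4.0
position: [0.4657, -0.0243, 0.0475]
tcp_rot: [0.001, 1.0, 0.0, 0.002]
contact_force: [-0.4, -2.1, 6.3]
opening: 0.0274
{'time_s': np.float64(4.0), 'position': array([ 0.466, -0.024,  0.047]), 'tcp_rot': array([0.001, 1.   , 0.   , 0.002]), 'joint_positions': array([-1.730e-01, -1.300e-02,  1.796e+00, -1.000e-03,  1.355e+00,
        1.397e+00]), 'contact_force': array([-0.421, -2.105,  6.276]), 'torque': array([-0.28 ,  0.044,  0.004]), 'opening': np.float64(0.027)}
```

```bash
python3 -m inch '[{"slide":[0,0,0],"rot":[0,0,0]},{"slide":[0,0,0],"rot":[0,0,0]},{"slide":[0,0,-0.008],"rot":[0,0,0]},{"slide":[0,0,0],"rot":[0,0,0]},{"slide":[0,0,0],"rot":[0,0,0]}]' 150 15
python3 -m inch '[{"slide":[0,0,0],"rot":[0,0,0]},{"slide":[0,0,0],"rot":[0,0,0]},{"slide":[0,0,0],"rot":[0,0,0]},{"slide":[0,0,0],"rot":[0,0,0]}]' 210 12; python3 -c "
from h import *
print(st())"
```

```text
time_s: 4.5
position: [0.4644, -0.0235, 0.0537]
tcp_rot: [0.0, 1.0, 0.0, 0.0]
contact_force: [0.1, -0.5, -0.1]
opening: 0.0387
time_s: 4.9
position: [0.4641, -0.0242, 0.0533]
tcp_rot: [0.001, 1.0, 0.0, -0.0]
contact_force: [-1.0, -2.5, 0.4]
opening: 0.0276
{'time_s': np.float64(4.9), 'position': array([ 0.464, -0.024,  0.053]), 'tcp_rot': array([ 0.001,  1.   ,  0.   , -0.   ]), 'joint_positions': array([-1.730e-01, -1.900e-02,  1.789e+00, -1.000e-03,  1.372e+00,
        1.398e+00]), 'contact_force': array([-1.035, -2.483,  0.421]), 'torque': array([-0.54 ,  0.039,  0.032]), 'opening': np.float64(0.028)}
```

```bash
Q='from h import *;s=get_state();print(np.round(s["torque"],3),s["effort"][5].round(3),s["joint_positions"][5].round(3),s["joint_vel"][5].round(2))'
T() { python3 -c "$Q"; }
python3 -m inch '[{"slide":[0,0,0],"rot":[0,0,-6]},{"slide":[0,0,0],"rot":[0,0,-6]},{"slide":[0,0,0],"rot":[0,0,-6]},{"slide":[0,0,0],"rot":[0,0,-6]}]'; T
python3 -m inch '[{"slide":[0,0,0],"rot":[0,0,-6]},{"slide":[0,0,0],"rot":[0,0,-6]}]';T
python3 -m inch '[{"slide":[0,0,0],"rot":[0,0,-6]},{"slide":[0,0,0],"rot":[0,0,-6]}]';T
python3 -m inch '[{"slide":[0,0,0],"rot":[0,0,-6]},{"slide":[0,0,0],"rot":[0,0,-6]}]';T
python3 -m inch '[{"slide":[0,0,0],"rot":[0,0,-6]},{"slide":[0,0,0],"rot":[0,0,-6]}]';T
python3 -m inch '[{"slide":[0,0,0],"rot":[0,0,-6]},{"slide":[0,0,0],"rot":[0,0,-6]}]';T
python3 -m inch '[{"slide":[0,0,0],"rot":[0,0,0]},{"slide":[0,0,0],"rot":[0,0,0]}]';T
```

```text
time_s: 5.3
position: [0.4638, -0.0233, 0.0533]
tcp_rot: [-0.0, 0.978, 0.21, -0.0]
contact_force: [-0.7, -1.5, 0.7]
opening: 0.0278
[-0.082  0.122 -0.008] 0.853 0.974 -1.04
time_s: 5.5
position: [0.4636, -0.0229, 0.0533]
tcp_rot: [-0.001, 0.95, 0.311, -0.0]
contact_force: [-0.9, 0.6, 0.5]
opening: 0.0274
[0.081 0.259 0.027] 0.85 0.765 -1.04
time_s: 5.7
position: [0.4633, -0.0226, 0.0533]
tcp_rot: [-0.001, 0.913, 0.409, -0.001]
contact_force: [-2.5, 1.6, 0.7]
opening: 0.0271
[0.161 0.34  0.009] 0.847 0.556 -1.04
time_s: 5.9
position: [0.463, -0.0223, 0.0533]
tcp_rot: [-0.002, 0.865, 0.502, -0.001]
contact_force: [-2.9, 1.9, 3.0]
opening: 0.0272
[0.252 0.535 0.005] 0.844 0.346 -1.04
time_s: 6.1
position: [0.4626, -0.0222, 0.0533]
tcp_rot: [-0.002, 0.808, 0.59, -0.001]
contact_force: [-3.9, 2.1, 3.9]
opening: 0.0275
[ 0.292  0.747 -0.028] 0.842 0.137 -1.04
time_s: 6.3
position: [0.4621, -0.0221, 0.0533]
tcp_rot: [-0.003, 0.741, 0.671, -0.001]
contact_force: [-4.8, 1.6, 4.0]
opening: 0.0274
[0.347 0.934 0.006] 0.84 -0.073 -1.04
time_s: 6.5
position: [0.4622, -0.0221, 0.0533]
tcp_rot: [-0.003, 0.743, 0.669, -0.001]
contact_force: [-4.5, 1.6, 4.1]
opening: 0.0277
[ 0.348  0.881 -0.038] -0.02 -0.069 0.0
```

```bash
python3 -m inch '[{"slide":[0,0,0],"rot":[0,0,0]},{"slide":[0,0,0],"rot":[0,0,0]},{"slide":[0,0,0],"rot":[0,0,0]},{"slide":[0,0,-0.03],"rot":[0,0,-6]},{"slide":[0,0,-0.04],"rot":[0,0,0]}]' 130
python3 -m inch '[{"slide":[-0.0025,0.048,0],"rot":[0,0,0]},{"slide":[-0.0025,0.048,0],"rot":[0,0,0]},{"slide":[-0.0025,0.048,0],"rot":[0,0,0]},{"slide":[-0.0025,0.048,0],"rot":[0,0,0]},{"slide":[0,0,0],"rot":[0,0,0]}]'
python3 -c "
from h import *
im,d=read_camera('top');print(knobs('top',d)['M']);print(st())
im,d=read_camera('side');print(knobs('side',d)['M'])
"
```

```text
time_s: 7.0
position: [0.4623, -0.0233, 0.1217]
tcp_rot: [-0.002, 0.706, 0.708, -0.002]
contact_force: [0.3, -0.5, -0.1]
opening: 0.0462
time_s: 7.5
position: [0.66, -0.0339, 0.1181]
tcp_rot: [-0.002, 0.707, 0.707, -0.001]
contact_force: [-0.4, 0.4, -0.5]
opening: 0.0461
None
{'time_s': np.float64(7.55), 'position': array([ 0.657, -0.034,  0.119]), 'tcp_rot': array([-0.002,  0.707,  0.707, -0.001]), 'joint_positions': array([-0.137,  0.36 ,  1.215,  0.   ,  1.572, -0.138]), 'contact_force': array([0.155, 0.069, 0.147]), 'torque': array([-0.02 , -0.024,  0.047]), 'opening': np.float64(0.046)}
(83, array([ 0.4609, -0.0227,  0.0703]), array([ 0.4606, -0.022 ,  0.0702]))
```

```bash
python3 -m inch '[{"slide":[0.001,-0.001,0.025],"rot":[0,0,0]},{"slide":[0,0,0.025],"rot":[0,0,0]},{"slide":[0,0,0.014],"rot":[0,0,0]},{"slide":[0,0,0],"rot":[0,0,0]}]'
python3 -m inch '[{"slide":[0,0,0],"rot":[0,0,0]},{"slide":[0,0,0],"rot":[0,0,0]},{"slide":[0,0,0],"rot":[0,0,0]},{"slide":[0,0,0],"rot":[0,0,0]}]' 210 12; python3 -c "
from h import *
print(st())"
```

```text
time_s: 8.0
position: [0.6525, -0.0322, 0.0576]
tcp_rot: [-0.002, 0.707, 0.707, -0.001]
contact_force: [-0.3, -0.5, -0.4]
opening: 0.0463
time_s: 8.4
position: [0.6566, -0.0327, 0.0617]
tcp_rot: [0.002, 0.707, 0.707, 0.001]
contact_force: [-0.3, 0.2, 3.8]
opening: 0.0275
{'time_s': np.float64(8.4), 'position': array([ 0.657, -0.033,  0.062]), 'tcp_rot': array([0.002, 0.707, 0.707, 0.001]), 'joint_positions': array([-0.136,  0.384,  1.3  ,  0.   ,  1.453, -0.136]), 'contact_force': array([-0.309,  0.15 ,  3.843]), 'torque': array([-0.027, -0.232, -0.008]), 'opening': np.float64(0.027)}
```

```bash
Q='from h import *;s=get_state();print(np.round(s["torque"],3),s["effort"][5].round(3),s["joint_positions"][5].round(3),s["joint_vel"][5].round(2))'
T() { python3 -c "$Q"; }
python3 -m inch '[{"slide":[0,0,0],"rot":[0,0,6]},{"slide":[0,0,0],"rot":[0,0,6]},{"slide":[0,0,0],"rot":[0,0,6]},{"slide":[0,0,0],"rot":[0,0,6]}]'; T
python3 -m inch '[{"slide":[0,0,0],"rot":[0,0,6]},{"slide":[0,0,0],"rot":[0,0,6]},{"slide":[0,0,0],"rot":[0,0,6]}]';T
python3 -m inch '[{"slide":[0,0,0],"rot":[0,0,6]},{"slide":[0,0,0],"rot":[0,0,6]},{"slide":[0,0,0],"rot":[0,0,6]}]';T
python3 -m inch '[{"slide":[0,0,0],"rot":[0,0,6]},{"slide":[0,0,0],"rot":[0,0,6]}]';T
python3 -m inch '[{"slide":[0,0,0],"rot":[0,0,6]},{"slide":[0,0,0],"rot":[0,0,6]},{"slide":[0,0,0],"rot":[0,0,6]}]';T
python3 -m inch '[{"slide":[0,0,0],"rot":[0,0,0]},{"slide":[0,0,0],"rot":[0,0,0]}]';T
```

```text
time_s: 8.8
position: [0.6565, -0.0327, 0.0617]
tcp_rot: [0.001, 0.84, 0.543, 0.001]
contact_force: [0.2, -0.3, 3.8]
opening: 0.0276
[-0.059 -0.144  0.236] -0.664 0.286 1.04
time_s: 9.1
position: [0.6565, -0.0327, 0.0616]
tcp_rot: [0.001, 0.914, 0.405, 0.002]
contact_force: [0.5, -0.6, 4.7]
opening: 0.0269
[-0.059 -0.079  0.155] -0.664 0.6 1.04
time_s: 9.4
position: [0.6565, -0.0328, 0.0616]
tcp_rot: [0.001, 0.966, 0.257, 0.002]
contact_force: [-0.2, -0.1, 4.1]
opening: 0.0271
[-0.065 -0.047  0.198] -0.665 0.915 1.03
time_s: 9.6
position: [0.6565, -0.0328, 0.0616]
tcp_rot: [0.001, 0.988, 0.155, 0.002]
contact_force: [0.2, -0.4, 4.5]
opening: 0.0273
[-0.105  0.056  0.179] -0.665 1.124 1.03
time_s: 9.9
position: [0.6564, -0.0329, 0.0616]
tcp_rot: [0.001, 1.0, -0.002, 0.002]
contact_force: [0.6, -0.4, 3.8]
opening: 0.0274
[-0.024 -0.025  0.156] -0.666 1.438 1.04
time_s: 10.1
position: [0.6564, -0.0329, 0.0616]
tcp_rot: [0.0, 1.0, 0.001, 0.002]
contact_force: [-0.2, -0.6, 5.8]
opening: 0.0274
[-0.147  0.06  -0.044] -0.015 1.432 -0.0
```

```bash
python3 -m inch '[{"slide":[0,0,0],"rot":[0,0,0]},{"slide":[0,0,0],"rot":[0,0,0]},{"slide":[0,0,0],"rot":[0,0,0]},{"slide":[0,0,-0.03],"rot":[0,0,0]},{"slide":[0,0,-0.04],"rot":[0,0,0]}]' 130
python3 -m inch '[{"slide":[-0.0175,-0.0412,0],"rot":[0,0,0]},{"slide":[-0.0175,-0.0412,0],"rot":[0,0,0]},{"slide":[-0.0175,-0.0412,0],"rot":[0,0,0]},{"slide":[-0.0175,-0.0412,0],"rot":[0,0,0]},{"slide":[-0.0175,-0.0412,0],"rot":[0,0,0]}]'
python3 -m inch '[{"slide":[-0.0175,-0.0412,0],"rot":[0,0,0]},{"slide":[0,0,0],"rot":[0,0,0]}]'
python3 -c "
from h import *
print(st());ims=[]
for c in('top','side'):
    im,d=read_camera(c);print(knobs(c,d))
    for k in 'MF':
        u,v=px(c,(*S[k],.03)).astype(int); ims.append(cv2.resize(im[v-32:v+32,u-32:u+32],(260,260),interpolation=2))
cv2.imwrite('pics/crops2.png',np.vstack([np.hstack(ims[:2]),np.hstack(ims[2:])])[...,::-1])
"
```

```text
time_s: 10.6
position: [0.6527, -0.0322, 0.1258]
tcp_rot: [-0.001, 1.0, 0.001, -0.004]
contact_force: [0.7, 0.4, -0.1]
opening: 0.0461
time_s: 11.1
position: [0.5663, 0.1748, 0.1289]
tcp_rot: [0.0, 1.0, 0.0, -0.0]
contact_force: [0.2, -0.8, 0.7]
opening: 0.0462
time_s: 11.3
position: [0.5473, 0.2195, 0.129]
tcp_rot: [-0.001, 1.0, 0.004, -0.001]
contact_force: [0.4, -0.5, 0.2]
opening: 0.0457
{'time_s': np.float64(11.3), 'position': array([0.547, 0.219, 0.129]), 'tcp_rot': array([-0.001,  1.   ,  0.004, -0.001]), 'joint_positions': array([0.284, 0.202, 1.393, 0.002, 1.548, 1.847]), 'contact_force': array([ 0.435, -0.484,  0.22 ]), 'torque': array([0.003, 0.004, 0.033]), 'opening': np.float64(0.046)}
{'L': (1, array([0.541 , 0.2226, 0.0695]), array([0.541 , 0.2226, 0.0695])), 'M': (110, array([ 0.4628, -0.0239,  0.0718]), array([ 0.4617, -0.0239,  0.072 ])), 'F': (110, array([ 0.6559, -0.0323,  0.0725]), array([ 0.6554, -0.0322,  0.0718]))}
{'L': (109, array([0.5506, 0.2143, 0.0701]), array([0.5499, 0.2158, 0.0705])), 'M': (82, array([ 0.4613, -0.0243,  0.0703]), array([ 0.4607, -0.022 ,  0.0704])), 'F': None}
```

View pics/crops2.png

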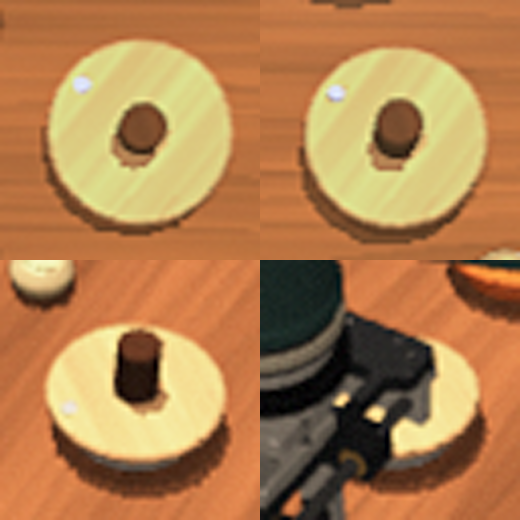

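Both marks turned by about 85° (M's from upper right to upper left, F's from lower left to upper left). Next is the third stand.

```bash
python3 -m inch '[{"slide":[0,0,0.03],"rot":[0,0,0]},{"slide":[0,0,0.012],"rot":[0,0,0]},{"slide":[0,0,0],"rot":[0,0,0]},{"slide":[0,0,0],"rot":[0,0,0]}]'
```

```text
time_s: 11.8
position: [0.5504, 0.2136, 0.0873]
tcp_rot: [0.0, 1.0, -0.001, -0.0]
contact_force: [-0.2, -1.0, -0.1]
opening: 0.0459
```

```bash
python3 -m inch '[{"slide":[0.001,-0.001,0.02],"rot":[0,0,0]},{"slide":[0,0,0.012],"rot":[0,0,0]},{"slide":[0,0,0],"rot":[0,0,0]}]'
python3 -m inch '[{"slide":[0,0,0],"rot":[0,0,0]},{"slide":[0,0,0],"rot":[0,0,0]},{"slide":[0,0,0],"rot":[0,0,0]},{"slide":[0,0,0],"rot":[0,0,0]}]' 210 12
Q='from h import *;s=get_state();print(np.round(s["torque"],3),s["effort"][5].round(3),s["joint_positions"][5].round(3),s["joint_vel"][5].round(2))'
T() { python3 -c "$Q"; }
python3 -m inch '[{"slide":[0,0,0],"rot":[0,0,-6]},{"slide":[0,0,0],"rot":[0,0,-6]},{"slide":[0,0,0],"rot":[0,0,-6]},{"slide":[0,0,0],"rot":[0,0,-6]}]'; T
python3 -m inch '[{"slide":[0,0,0],"rot":[0,0,-6]},{"slide":[0,0,0],"rot":[0,0,-6]},{"slide":[0,0,0],"rot":[0,0,-6]}]';T
python3 -m inch '[{"slide":[0,0,0],"rot":[0,0,-6]},{"slide":[0,0,0],"rot":[0,0,-6]},{"slide":[0,0,0],"rot":[0,0,-6]}]';T
python3 -m inch '[{"slide":[0,0,0],"rot":[0,0,-6]},{"slide":[0,0,0],"rot":[0,0,-6]}]';T
python3 -m inch '[{"slide":[0,0,0],"rot":[0,0,-6]},{"slide":[0,0,0],"rot":[0,0,-6]},{"slide":[0,0,0],"rot":[0,0,-6]}]';T
python3 -m inch '[{"slide":[0,0,0],"rot":[0,0,0]},{"slide":[0,0,0],"rot":[0,0,0]}]';T
```

```text
time_s: 12.1
position: [0.55, 0.215, 0.0538]
tcp_rot: [0.001, 1.0, -0.0, -0.002]
contact_force: [0.2, 0.7, -0.9]
opening: 0.0464
time_s: 12.5
position: [0.5518, 0.2145, 0.0566]
tcp_rot: [0.001, 1.0, 0.0, 0.001]
contact_force: [-0.6, -4.4, 2.9]
opening: 0.0272
time_s: 12.9
position: [0.5518, 0.2147, 0.0566]
tcp_rot: [0.001, 0.978, 0.21, 0.001]
contact_force: [-0.4, -4.0, 3.5]
opening: 0.0273
[-0.771  0.041  0.025] 0.855 1.424 -1.04
time_s: 13.2
position: [0.5517, 0.2148, 0.0566]
tcp_rot: [0.001, 0.933, 0.36, 0.001]
contact_force: [-0.2, -3.2, 2.3]
opening: 0.0272
[-0.713  0.063 -0.017] 0.854 1.11 -1.04
time_s: 13.5
position: [0.5516, 0.2148, 0.0566]
tcp_rot: [0.001, 0.865, 0.502, 0.0]
contact_force: [-1.3, -4.1, 2.5]
opening: 0.0275
[-0.718  0.061  0.004] 0.854 0.796 -1.04
time_s: 13.7
position: [0.5515, 0.2149, 0.0566]
tcp_rot: [0.001, 0.808, 0.59, 0.0]
contact_force: [0.2, -3.4, 3.3]
opening: 0.0272
[-0.66   0.124 -0.035] 0.853 0.587 -1.04
time_s: 14.0
position: [0.5514, 0.2149, 0.0566]
tcp_rot: [0.001, 0.706, 0.709, -0.0]
contact_force: [-1.2, -3.8, 3.5]
opening: 0.0275
[-0.676  0.139 -0.037] 0.853 0.272 -1.04
time_s: 14.2
position: [0.5514, 0.215, 0.0565]
tcp_rot: [0.001, 0.708, 0.706, -0.0]
contact_force: [-0.7, -5.1, 4.6]
opening: 0.0275
[-0.927  0.293  0.008] -0.001 0.279 -0.0
```

L's torque is about 0, M's about 0 and F's about 0.18 N m, so F is the dragging stand. I'm going back to F.

```bash
python3 -m inch '[{"slide":[0,0,0],"rot":[0,0,0]},{"slide":[0,0,0],"rot":[0,0,0]},{"slide":[0,0,0],"rot":[0,0,0]},{"slide":[0,0,-0.03],"rot":[0,0,0]},{"slide":[0,0,-0.04],"rot":[0,0,0]}]' 130
python3 -m inch '[{"slide":[-0.0413,0.0174,0],"rot":[0,0,0]},{"slide":[-0.0413,0.0174,0],"rot":[0,0,0]},{"slide":[-0.0413,0.0174,0],"rot":[0,0,0]},{"slide":[-0.0413,0.0174,0],"rot":[0,0,0]},{"slide":[-0.0413,0.0174,0],"rot":[0,0,0]}]'
python3 -m inch '[{"slide":[-0.0413,0.0174,0],"rot":[0,0,0]},{"slide":[0,0,0.03],"rot":[0,0,0]},{"slide":[0,0,0],"rot":[0,0,0]},{"slide":[0,0,0],"rot":[0,0,0]}]'
python3 -c "
from h import *
print(st());ims=[]
for c in('top','side'):
    im,d=read_camera(c);print(knobs(c,d));
    P=cloud(c,d)
    for k,cc in S.items():
        m=(abs(P[...,2]-.031)<.006)&(np.hypot(P[...,0]-cc[0],P[...,1]-cc[1])<.054)&(im.min(-1)>195)
        print(c,k,m.sum(),np.median(P[m],0).round(3) if m.any() else '')
    m=(abs(P[...,2]-.01)<.012)&(np.hypot(P[...,0]-.485,P[...,1]+.304)<.06)&(im.max(-1)<90)
    n=m.astype(np.uint8);ct=max(cv2.findContours(n,0,2)[0],key=cv2.contourArea);el=cv2.fitEllipse(ct);print(el)
    K=np.array(get_calibration(c)['intrinsics']);V=np.linalg.inv(get_calibration(c)['view'])
    r=V[:3,:3]@np.linalg.inv(K)@[*el[0],1];print('mouth',V[:3,3]+r*(.02-V[2,3])/r[2],'floor',V[:3,3]+r*(.01-V[2,3])/r[2])
    q=P[(abs(P[...,2]-.02)<.004)&(np.hypot(P[...,0]-.485,P[...,1]+.304)<.105)]
    rr=cv2.minAreaRect(q[:,:2].astype(np.float32)*1000);print('slab',rr)
    print([(round(x['conf'],2),w(c,x['point']).round(4)) for x in mark_of('seat_hole0',c)+mark_of('seat',c)])
"
```

```text
time_s: 14.7
position: [0.5489, 0.2156, 0.1225]
tcp_rot: [-0.002, 0.707, 0.707, -0.003]
contact_force: [0.5, -0.2, 0.2]
opening: 0.0459
time_s: 15.2
position: [0.6387, 0.0082, 0.1251]
tcp_rot: [-0.0, 0.707, 0.707, 0.0]
contact_force: [0.7, 0.5, 1.2]
opening: 0.0461
time_s: 15.6
position: [0.6547, -0.0313, 0.0941]
tcp_rot: [-0.002, 0.707, 0.707, -0.001]
contact_force: [0.1, 0.2, 0.6]
opening: 0.0461
{'time_s': np.float64(15.6), 'position': array([ 0.655, -0.031,  0.094]), 'tcp_rot': array([-0.002,  0.707,  0.707, -0.001]), 'joint_positions': array([-1.350e-01,  3.650e-01,  1.259e+00,  1.000e-03,  1.521e+00,
       -1.350e-01]), 'contact_force': array([0.07 , 0.232, 0.616]), 'torque': array([-0.025, -0.12 ,  0.062]), 'opening': np.float64(0.046)}
{'L': (109, array([0.5516, 0.2149, 0.072 ]), array([0.5523, 0.2153, 0.0725])), 'M': None, 'F': None}
top L 13 [0.536 0.255 0.033]
top M 0 
top F 0 
((452.3121337890625, 248.87294006347656), (34.24768829345703, 34.86815643310547), 134.16163635253906)
mouth [ 0.48290205 -0.30095987  0.02      ] floor [ 0.48374914 -0.30341647  0.01      ]
slab ((
[... 232 characters left out ...]
), array([0.5498, 0.2155, 0.0706])), 'M': (79, array([ 0.4609, -0.0243,  0.0705]), array([ 0.4606, -0.0234,  0.0704])), 'F': (71, array([ 0.6545, -0.0316,  0.0699]), array([ 0.6534, -0.0312,  0.0701]))}
side L 11 [0.535 0.254 0.031]
side M 7 [0.49  0.009 0.031]
side F 0 
((384.32427978515625, 184.35494995117188), (16.89376449584961, 29.224611282348633), 96.35688781738281)
mouth [ 0.48198953 -0.29786824  0.02      ] floor [ 0.48581661 -0.30899447  0.01      ]
slab ((481.6848449707031, -301.96697998046875), (140.7794647216797, 147.62060546875), 5.253696441650391)
[(0.72, array([ 0.4877, -0.3023,  0.019 ])), (0.78, array([ 0.4853, -0.3073, -0.0008])), (0.75, array([ 0.4664, -0.0234,  0.0011]))]
```

```bash
python3 -m inch '[{"slide":[-0.001,0.0015,0.02],"rot":[0,0,0]},{"slide":[0,0,0.02],"rot":[0,0,0]},{"slide":[0,0,0],"rot":[0,0,0]},{"slide":[0,0,0],"rot":[0,0,0]}]'
python3 -m inch '[{"slide":[0,0,0],"rot":[0,0,0]},{"slide":[0,0,0],"rot":[0,0,0]},{"slide":[0,0,0],"rot":[0,0,0]},{"slide":[0,0,0],"rot":[0,0,0]},{"slide":[0,0,0],"rot":[0,0,0]}]' 230 30
python3 -m inch '[{"slide":[0,0,-0.01],"rot":[0,0,0]},{"slide":[0,0,-0.015],"rot":[0,0,0]},{"slide":[0,0,-0.025],"rot":[0,0,0]},{"slide":[0,0,0],"rot":[0,0,0]},{"slide":[0,0,0],"rot":[0,0,0]}]'
python3 -c "
from h import *
print(st())"
```

```text
time_s: 16.3
position: [0.657, -0.0328, 0.0558]
tcp_rot: [-0.0, 0.707, 0.707, -0.0]
contact_force: [-0.7, 0.2, 0.3]
opening: 0.046
time_s: 16.8
position: [0.6555, -0.0332, 0.0571]
tcp_rot: [-0.001, 0.707, 0.707, -0.001]
contact_force: [-6.0, 0.8, 4.8]
opening: 0.027
time_s: 17.3
position: [0.6577, -0.0332, 0.1061]
tcp_rot: [0.001, 0.707, 0.707, 0.001]
contact_force: [-0.0, 0.3, -8.5]
opening: 0.0271
{'time_s': np.float64(17.3), 'position': array([ 0.658, -0.033,  0.106]), 'tcp_rot': array([0.001, 0.707, 0.707, 0.001]), 'joint_positions': array([-0.136,  0.362,  1.239, -0.   ,  1.538, -0.137]), 'contact_force': array([-0.031,  0.29 , -8.523]), 'torque': array([-0.004, -0.021, -0.005]), 'opening': np.float64(0.027)}
```

```bash
python3 -m inch '[{"slide":[0,0,-0.03],"rot":[0,0,0]},{"slide":[-0.0269,-0.01745,0],"rot":[0,0,0]},{"slide":[-0.0269,-0.01745,0],"rot":[0,0,0]},{"slide":[-0.0269,-0.01745,0],"rot":[0,0,0]},{"slide":[-0.0269,-0.01745,0],"rot":[0,0,0]}]'
python3 -m inch '[{"slide":[-0.0269,-0.01745,0],"rot":[0,0,0]},{"slide":[-0.0269,-0.01745,0],"rot":[0,0,0]},{"slide":[-0.0269,-0.01745,0],"rot":[0,0,0]},{"slide":[-0.0269,-0.01745,0],"rot":[0,0,0]},{"slide":[-0.0269,-0.01745,0],"rot":[0,0,0]}]'
python3 -m inch '[{"slide":[-0.0269,-0.01745,0],"rot":[0,0,0]},{"slide":[0,0,0.03],"rot":[0,0,0]},{"slide":[0,0,0],"rot":[0,0,0]},{"slide":[0,0,0],"rot":[0,0,0]},{"slide":[0,0,0],"rot":[0,0,0]}]'
python3 -c "
from h import *
print(st())
for c in('top','side'):
    im,d=read_camera(c)
    u,v=px(c,(.483,-.302,.05)).astype(int); cv2.imwrite(f'pics/seat_{c}.png',cv2.resize(im[v-60:v+60,u-70:u+70,::-1],(560,480),interpolation=2))
    P=cloud(c,d); q=P[(abs(P[...,2]-.08)<.006)&(np.hypot(P[...,0]-.483,P[...,1]+.302)<.065)]
    if len(q): print(c,len(q),((q.min(0)+q.max(0))/2).round(4),(q.max(0)-q.min(0)).round(4)[:2])
    q=P[(abs(P[...,2]-.02)<.004)&(np.hypot(P[...,0]-.485,P[...,1]+.304)<.105)]
    print('slab',cv2.minAreaRect(q[:,:2].astype(np.float32)*1000))
"
```

```text
time_s: 17.8
position: [0.5855, -0.1412, 0.1331]
tcp_rot: [-0.002, 0.707, 0.707, -0.001]
contact_force: [0.4, -1.2, -7.3]
opening: 0.0269
time_s: 18.3
position: [0.4984, -0.2757, 0.1334]
tcp_rot: [-0.002, 0.707, 0.707, -0.0]
contact_force: [1.1, -0.1, -7.0]
opening: 0.027
time_s: 18.8
position: [0.4832, -0.3019, 0.1059]
tcp_rot: [0.0, 0.707, 0.708, 0.0]
contact_force: [1.6, 0.2, -7.5]
opening: 0.0269
{'time_s': np.float64(18.8), 'position': array([ 0.483, -0.302,  0.106]), 'tcp_rot': array([0.   , 0.707, 0.708, 0.   ]), 'joint_positions': array([-0.658,  0.17 ,  1.477,  0.   ,  1.494, -0.659]), 'contact_force': array([ 1.612,  0.2  , -7.487]), 'torque': array([-0.014, -0.2  , -0.004]), 'opening': np.float64(0.027)}
top 609 [ 0.485  -0.2831  0.08  ] [0.1072 0.0751]
slab ((483.8282165527344, -297.33465576171875), (140.2318878173828, 135.93438720703125), 5.9229736328125)
side 674 [ 0.4831 -0.2987  0.08  ] [0.1081 0.1065]
slab ((481.8433837890625, -300.08343505859375), (141.0124053955078, 147.16659545898438), 5.576282501220703)
```

View pics/seat_side.png

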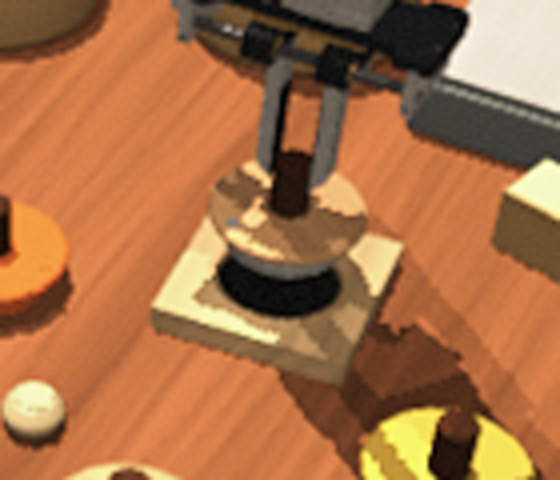

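The picture shows the stand held level (px 290,220) right above the dark recess (280,285). I'm lowering it step by step.

```bash
python3 -m inch '[{"slide":[0,0,0.012],"rot":[0,0,0]},{"slide":[0,0,0.012],"rot":[0,0,0]},{"slide":[0,0,0],"rot":[0,0,0]},{"slide":[0,0,0],"rot":[0,0,0]}]'
python3 -m inch '[{"slide":[0,0,0.002],"rot":[0,0,0]},{"slide":[0,0,0.002],"rot":[0,0,0]},{"slide":[0,0,0.002],"rot":[0,0,0]},{"slide":[0,0,0],"rot":[0,0,0]},{"slide":[0,0,0],"rot":[0,0,0]}]'
python3 -m inch '[{"slide":[0,0,0.002],"rot":[0,0,0]},{"slide":[0,0,0],"rot":[0,0,0]},{"slide":[0,0,0],"rot":[0,0,0]}]'
```

```text
time_s: 19.3
position: [0.4821, -0.3016, 0.0802]
tcp_rot: [-0.001, 0.707, 0.707, -0.0]
contact_force: [0.2, 0.1, -7.5]
opening: 0.0269
time_s: 19.8
position: [0.4827, -0.3022, 0.0755]
tcp_rot: [0.0, 0.707, 0.707, -0.0]
contact_force: [-0.1, -0.2, -7.4]
opening: 0.0271
time_s: 20.1
position: [0.4826, -0.3021, 0.0734]
tcp_rot: [-0.0, 0.707, 0.707, -0.0]
contact_force: [0.1, 0.1, -7.2]
opening: 0.0271
```

```bash
python3 -m inch '[{"slide":[0,0,0.002],"rot":[0,0,0]},{"slide":[0,0,0.001],"rot":[0,0,0]},{"slide":[0,0,0],"rot":[0,0,0]},{"slide":[0,0,0],"rot":[0,0,0]}]'
python3 -m inch '[{"slide":[0,0,0.001],"rot":[0,0,0]},{"slide":[0,0,0.001],"rot":[0,0,0]},{"slide":[0,0,0],"rot":[0,0,0]},{"slide":[0,0,0],"rot":[0,0,0]}]'
```

```text
time_s: 20.5
position: [0.4827, -0.3022, 0.0704]
tcp_rot: [-0.0, 0.707, 0.707, -0.0]
contact_force: [-0.4, 0.1, -7.2]
opening: 0.027
time_s: 20.9
position: [0.4827, -0.3022, 0.0684]
tcp_rot: [-0.0, 0.707, 0.707, -0.0]
contact_force: [0.6, 0.3, -6.8]
opening: 0.0272
```

```bash
python3 -m inch '[{"slide":[0,0,0.001],"rot":[0,0,0]},{"slide":[0,0,0],"rot":[0,0,0]},{"slide":[0,0,0],"rot":[0,0,0]}]'
python3 -m inch '[{"slide":[0,0,0.001],"rot":[0,0,0]},{"slide":[0,0,0],"rot":[0,0,0]},{"slide":[0,0,0],"rot":[0,0,0]}]'
```

```text
time_s: 21.2
position: [0.4829, -0.3023, 0.0677]
tcp_rot: [0.0, 0.707, 0.707, 0.0]
contact_force: [0.7, 0.1, -7.0]
opening: 0.0269
time_s: 21.5
position: [0.4831, -0.3023, 0.0675]
tcp_rot: [0.001, 0.707, 0.707, 0.0]
contact_force: [-0.3, 1.4, -1.0]
opening: 0.0269
```

The base rests on the recess floor (the load went from 7 N to 1 N). Now I release, retreat and look.

```bash
python3 -m inch '[{"slide":[0,0,0],"rot":[0,0,0]},{"slide":[0,0,0],"rot":[0,0,0]},{"slide":[0,0,0],"rot":[0,0,0]},{"slide":[0,0,0],"rot":[0,0,0]},{"slide":[0,0,0],"rot":[0,0,0]}]' 110
python3 -m inch '[{"slide":[0,0,-0.02],"rot":[0,0,0]},{"slide":[0,0,-0.04],"rot":[0,0,0]},{"slide":[0,0,-0.04],"rot":[0,0,0]},{"slide":[-0.04,-0.02,0],"rot":[0,0,0]},{"slide":[-0.04,-0.02,0],"rot":[0,0,0]}]'
python3 -m inch '[{"slide":[-0.04,-0.02,0],"rot":[0,0,0]},{"slide":[-0.04,-0.02,0],"rot":[0,0,0]},{"slide":[0,0,0],"rot":[0,0,0]},{"slide":[0,0,0],"rot":[0,0,0]},{"slide":[0,0,0],"rot":[0,0,0]}]'
python3 -c "
from h import *
print(st())
for c in('top','side'):
    im,d=read_camera(c); cv2.imwrite(f'pics/end_{c}.png',im[...,::-1]); print(knobs(c,d))
    P=cloud(c,d)
    for z in(.041,.081):
        q=P[(abs(P[...,2]-z)<.005)&(np.hypot(P[...,0]-.483,P[...,1]+.302)<.065)]
        if len(q): print(c,z,len(q),((q.min(0)+q.max(0))/2).round(4),np.median(q[:,2]).round(4),(q.max(0)-q.min(0)).round(4)[:2])
"
```

```text
time_s: 22.0
position: [0.4828, -0.3024, 0.0667]
tcp_rot: [0.0, 0.707, 0.707, -0.0]
contact_force: [-0.1, -0.4, -0.5]
opening: 0.0534
time_s: 22.5
position: [0.4438, -0.3831, 0.1694]
tcp_rot: [0.003, 0.706, 0.708, -0.0]
contact_force: [-0.8, -1.0, -1.1]
opening: 0.0537
time_s: 23.0
position: [0.4032, -0.4614, 0.1664]
tcp_rot: [-0.0, 0.707, 0.708, 0.0]
contact_force: [-0.1, -0.1, 0.0]
opening: 0.0534
{'time_s': np.float64(23.0), 'position': array([ 0.403, -0.461,  0.166]), 'tcp_rot': array([-0.   ,  0.707,  0.708,  0.   ]), 'joint_positions': array([-9.450e-01,  2.370e-01,  1.276e+00,  1.000e-03,  1.628e+00,
       -9.470e-01]), 'contact_force': array([-0.083, -0.148,  0.02 ]), 'torque': array([-0.032, -0.043,  0.03 ]), 'opening': np.float64(0.053)}
{'L': (110, array([0.5518, 0.2149, 0.0715]), array([0.5522, 0.214 , 0.0719])), 'M': (112, array([ 0.4629, -0.0239,  0.0725]), array([ 0.4616, -0.023 ,  0.0719])), 'F': None}
top 0.041 1324 [ 0.4848 -0.3011  0.041 ] 0.0422 [0.108  0.1092]
top 0.081 112 [ 0.4834 -0.2995  0.0811] 0.0819 [0.026  0.0267]
{'L': (111, array([0.5501, 0.2137, 0.07  ]), array([0.55  , 0.2156, 0.0705])), 'M': (83, array([ 0.4601, -0.0235,  0.0703]), array([ 0.4605, -0.0215,  0.0709])), 'F': None}
side 0.041 677 [ 0.4823 -0.3002  0.041 ] 0.0407 [0.1106 0.1096]
side 0.081 59 [ 0.4823 -0.2996  0.0805] 0.0805 [0.0266 0.033 ]
```

View pics/end_side.png

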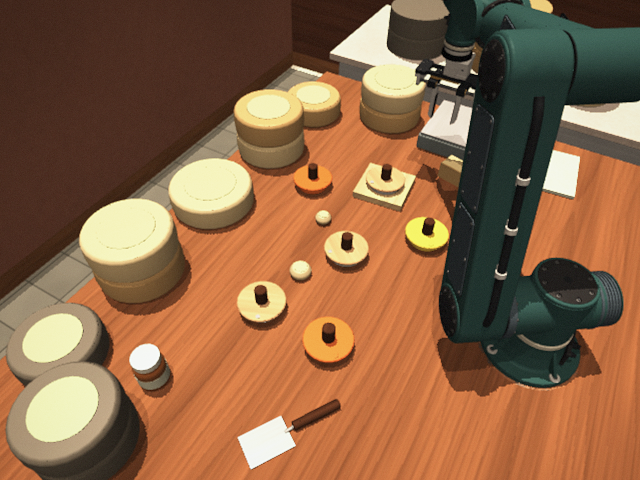

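The stand sits in the service block at px (386,180), with its plate top at 41 mm (31 + 10 mm). The gripper is clear and everything else looks unmoved.

```bash
python3 -c "
from cell import *
print(close_job())"
```

```text
the job is handed in; nothing more can be done
None
```

The dragging stand is now sitting in the service block's recess, released, and the job was handed in at about 23 s of the 64 s allowed. No verdict is reported on hand-in.

**Finding the drag:** I gripped each wooden stand by its knob and turned it about 84 to 90°. The far stand, at (0.656, −0.033), resisted with 0.16–0.24 N m. The other two read about 0 N m, within ±0.04 N m of noise. In the camera images all three inlays had moved well past 24 mm. The reading for the far stand is above the stated 0.12 N m. I took the clear contrast with the other two as enough.

**Placing it:** While I lowered it, the load stayed at about 7 N until the base reached the recess floor, then fell to about 1 N.

**Last checks:**
- **Height:** The plate top measured 41–42 mm and the knob top 80.5–82 mm, against 41 and 81 mm when fully home.
- **Centring:** The plate centre is within about 2 mm of the measured slab centre. The recess estimates themselves varied by a few mm between cameras, but the base went in without catching the rim.
- **Other things:** The two good stands measured within about 2 mm of where they started. The bystanders look unmoved in the final picture; I did not measure them again.
- **Gripper:** It is clear and touching nothing, with contact force about 0.

When I first closed on the middle stand, the reading rose to about 6 N upward, so I raised the grip 8 mm before turning it. Vertical forces stayed below about 6 N while I turned the stands.

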